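Load the orbital shaker

TASK

Load the orbital shaker: put each of the three amber Erlenmeyer flasks and the square amber bottle into the holder on its platform that fits it, one vessel to a holder. Keep the vessels upright, set them down gently rather than dropping them, until each stands level and fully home on the seat of its own holder. Leave the small tube rack and the white jar among them where they are.

Things in the scene. Friction and masses are not known exactly. Their poses are not given: they have to be found in the camera images.
- flask_s_mid (a point): the smallest amber Erlenmeyer flask (cone, short neck), upright, with a white round screw cap. Base 51 mm across, 96 mm tall in all; the cap, its topmost part and the place to grip from above, is 30 mm across and 24 mm high. This point is on the axis half-way up, 48 mm above the underside; the cap's middle is 36 mm above this point. z is up.
- flask_m_mid (a point): the middle-sized amber Erlenmeyer flask (cone, short neck), upright, with a white round screw cap. Base 67 mm across, 124 mm tall in all; the cap, its topmost part and the place to grip from above, is 38 mm across and 26 mm high. This point is on the axis half-way up, 62 mm above the underside; the cap's middle is 49 mm above this point. z is up.
- flask_l_mid (a point): the largest amber Erlenmeyer flask (cone, short neck), upright, with a white round screw cap. Base 85 mm across, 150 mm tall in all; the cap, its topmost part and the place to grip from above, is 43 mm across and 28 mm high. This point is on the axis half-way up, 75 mm above the underside; the cap's middle is 61 mm above this point. z is up.
- bottle_sq_mid (a point): the amber bottle with a square body, 54 x 54 mm, upright, 120 mm tall in all, its round shoulder 74 to 85 mm up; a white round screw cap on top, 34 mm across and 24 mm high, is the place to grip from above. This point is on the axis half-way up, 60 mm above the underside; the cap's middle is 48 mm above this point. x and y are square to its flat sides, z is up.
- clamp_s_seat (a point): round steel clamp for the smallest flask, on the shaker's platform: a disc with four upright prongs on a circle 59 mm across inside, flared to 74 mm at their tops, 40 mm high in all. This point is the centre of the seat (the disc's top, 4 mm above the platform, 104 mm above the bench), where the flask's underside rests when fully home. z is up.
- clamp_m_seat (a point): round steel clamp for the middle-sized flask, on the shaker's platform: a disc with four upright prongs on a circle 75 mm across inside, flared to 90 mm at their tops, 40 mm high in all. This point is the centre of the seat (the disc's top, 4 mm above the platform, 104 mm above the bench), where the flask's underside rests when fully home. z is up.
- clamp_l_seat (a point): round steel clamp for the largest flask, on the shaker's platform: a disc with four upright prongs on a circle 93 mm across inside, flared to 108 mm at their tops, 40 mm high in all. This point is the centre of the seat (the disc's top, 4 mm above the platform, 104 mm above the bench), where the flask's underside rests when fully home. z is up.
- clamp_sq_seat (a point): square steel holder for the square bottle, on the shaker's platform (white machine, 290 mm square dark plate, top at 100 mm): a square plate with a prong in the middle of each side, 62 mm apart inside, 77 mm at the flared tops, 40 mm high. This point is the centre of the seat, 104 mm above the bench. x and y are square to its sides; the bottle's go parallel, any quarter turn.
- tube_rack_mid (a point): a small white rack of microtubes, 78 x 54 mm, 45 mm tall, a loose bystander standing among the vessels. This point is on its axis 20 mm above the bench.
- jar_mid (a point): a white round jar with a black lid, 60 mm across, 95 mm tall, a loose bystander standing among the vessels. This point is on its axis half-way up.
Things that resemble listed ones, but are neither listed nor needed, are in the scene too. What is shaped like the part that bears bottle_sq_mid but green or purple is not meant.

How it is judged:
By the outcome, as a careful person would: the job done as asked, in the order asked, and still so for the second after the job is handed in, with the robot touching nothing.
It also fails if it takes over 115 s, if anything falls off the work surface, if the arm or the gripper's body presses on something with over 40 N, if the wrist force passes 120 N, or if a joint passes its speed limit or range.

ROBOT

A 6-joint arm with a two-finger parallel gripper is mounted at the origin on the work surface. World frame = base frame: x ahead of the robot, y to its left, z up, the work surface at z = 0. Lengths are in m, angles in rad, forces in N, time in s.
With the tool pointing down it reaches from about 0.35 to 0.85 m from the base axis. Payload 8.1 kg.
Tool frame: the origin (TCP) lies between the finger pads; the fingertips stand 17 mm ahead of it and the grasp point (between the pads) lies 2 mm behind it; z points along the fingers, y is the line along which they close (so a half turn about z gives the same grasp; the last joint's range is limited). The gripper opens to 93 mm and grips with 3 to 60 N. Pads are 15 mm wide; open, the fingers measure 128 mm over their backs; the gripper's body (75 mm by 188 mm) begins 65 mm behind the grasp point.
Start: joints at [1.133, 0.13, 1.488, -0, 1.523, -0.085], TCP at [0.207, 0.563, 0.236] pointing down, gripper open.
Joint ranges: [-2.96, 2.96], [-0.89, 2.26], [0.02, 2.5], [-1.34, 4.48], [0, 2.73], [-2.66, 2.66]. Speed limits (rad/s): [2.39, 2.39, 2.79, 3.14, 3.14, 3.14].

INTERFACE

Orientations are given as a rotation vector (axis times angle).
In Python, from bench import status, snapshot, robot gives the robot as it stands.
- The arm moves only by the tool carry_out, never from a script. Its argument "plan" is a list of rows, each a list of 7 numbers: the shift along the tool's x, y, z in mm, then the turn, a rotation vector about the tool's x, y, z in degrees, then the opening, from 0 (shut) to 1 (fully open). In form: [[dx, dy, dz, ax, ay, az, fingers], ...]. A call has exactly 10 rows; each row is the pose to reach, as a shift and turn from the pose commanded when the call began, along the tool's axes at that moment; what a row does not reach only later rows make up. A row lasts 1/8 s, in which the tool goes at most 62.5 mm and 10.7 degrees, less where a joint would pass 70% of its speed; a pose out of reach is approached as far as the arm can. A call with a gripper value outside its range is refused whole. The fingers move at their own pace and stop on an object; "force" is the grip in N (left out, the last holds). Time passes only in rows, so rows that repeat a pose let the fingers close, or fill a call up. It gives the time, the measured TCP pose, the force, the opening and the grip force at its end, in the units of the state.
- status.observe(): the state, without advancing time (a new reading comes with each control period).
- snapshot(name): name is "scene" or "side" or "wrist"; returns a dict with "color" (420x560x3 uint8, red, green, blue), "z_map" (420x560 float32, m along the optical axis (not along the pixel's ray), 0 where there is no reading), "camera_matrix" (3x3 intrinsics, pixels), "rvec" (rotation vector, rad) and "tvec" (3), from world to camera coordinates, as OpenCV has them. Camera axes: x right, y down, z forward; pixel columns grow to the right and rows downward; lengths in m; the calibration is good to about 2 mm. A picture is of the moment at which its call begins.
- robot.job_done(): hands the job in; it is judged then, once.
The state is a dict: "t": time; "joint_positions": joint angles; "dq": joint speeds; "tau": joint torques, N m; "eef_pos": TCP position; "eef_rot": TCP orientation; "contact_force": force on the tool from outside, world axes, zero at the start; "ft_torque": the same for the moment, N m; "grip_width": opening from 0.0 (shut) to 1.0 (fully open); "gripper_force": force on a finger pad.
Only numpy, scipy, OpenCV 4.12 (cv2) and the standard library are available. Lean on these libraries where they do the work, as an engineer would, in place of code of your own. Each camera call takes 0.05 s, during which the arm holds its last target. There are 200 camera calls.

## Working session

There is one attempt and no reset: what is moved stays moved. The work goes in short steps, Python scripts to look and compute and a tool call to move; the robot and the scene stay as the last step left them, time stands still between calls to the robot, and variables do not carry over. Pictures are saved under pics/ and viewed, at most 14 in all, crops included, and the job is handed in when it is done.

Besides the shell and the picture viewer there is one more tool, called after ">>>" by a JSON object that holds its "method" and its "body". carry_out: Moves the arm, as the interface text tells. Its arguments: {"type":"object","properties":{"plan":{"type":"array"},"force":{"type":"number"}},"required":["plan"]}

```bash
mkdir -p pics; ls; cat > h.py <<'E'
import numpy as np,cv2
from bench import status,snapshot,robot
def snap(n,f=None):
    s=snapshot(n)
    if f: cv2.imwrite('pics/'+f,s['color'][:,:,::-1])
    R=cv2.Rodrigues(np.array(s['rvec'],float))[0];t=np.array(s['tvec'],float).ravel();K=np.array(s['camera_matrix'],float)
    z=s['z_map'];v,u=np.mgrid[:z.shape[0],:z.shape[1]]
    P=np.stack([(u-K[0,2])/K[0,0]*z,(v-K[1,2])/K[1,1]*z,z],-1)
    W=(P-t)@R; W[z==0]=np.nan
    s.update(R=R,t=t,K=K,W=W); return s
def ray(s,u,v,z):
    c=-s['R'].T@s['t'];d=s['R'].T@np.array([(u-s['K'][0,2])/s['K'][0,0],(v-s['K'][1,2])/s['K'][1,1],1])
    return c+d*(z-c[2])/d[2]
E
python3 - <<'E'
from h import *
o=status.observe();print({k:np.round(v,3) for k,v in o.items()})
import pickle
a=snap('scene');b=snap('side');c=snap('wrist')
cv2.imwrite('pics/a.png',cv2.resize(a['color'][:,:,::-1],(800,600)))
cv2.imwrite('pics/b.png',cv2.resize(b['color'][:,:,::-1],(800,600)))
for s in(a,b,c):print(-s['R'].T@s['t'],s['R'][2])
pickle.dump([a,b,c],open('s0.pkl','wb'))
E
```

```text
pics
{'t': np.float64(0.0), 'joint_positions': array([ 1.133,  0.131,  1.489,  0.   ,  1.523, -0.085]), 'dq': array([-0.001, -0.001,  0.001, -0.001,  0.001,  0.001]), 'tau': array([ 0.0000e+00, -5.5984e+01, -4.9177e+01,  7.7000e-02,  3.5000e-02,
       -0.0000e+00]), 'eef_pos': array([0.207, 0.563, 0.235]), 'eef_rot': array([-5.510e-01, -3.092e+00,  3.000e-03]), 'contact_force': array([-0.653,  0.738, -0.625]), 'ft_torque': array([0.01 , 0.009, 0.029]), 'gripper_force': np.float64(0.0), 'grip_width': np.float64(0.999)}
[ 1.40341253 -0.06759503  0.78443923] [-0.8205737   0.04339029 -0.56989129]
[ 0.08696646 -0.64599459  0.64856714] [ 0.39427312  0.68317706 -0.61466886]
[0.13453757 0.58928544 0.3842959 ] [ 0.25854112 -0.09760621 -0.96105646]
```

View pics/a.png

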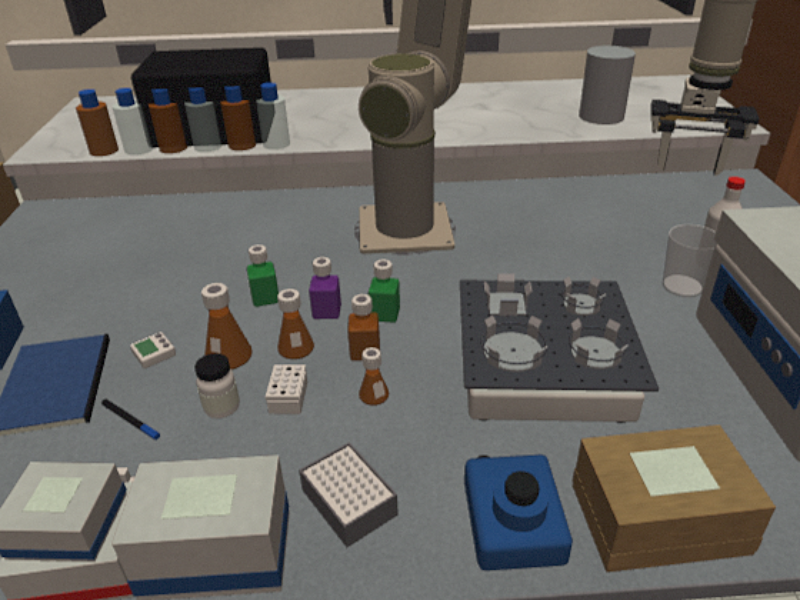

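View pics/b.png

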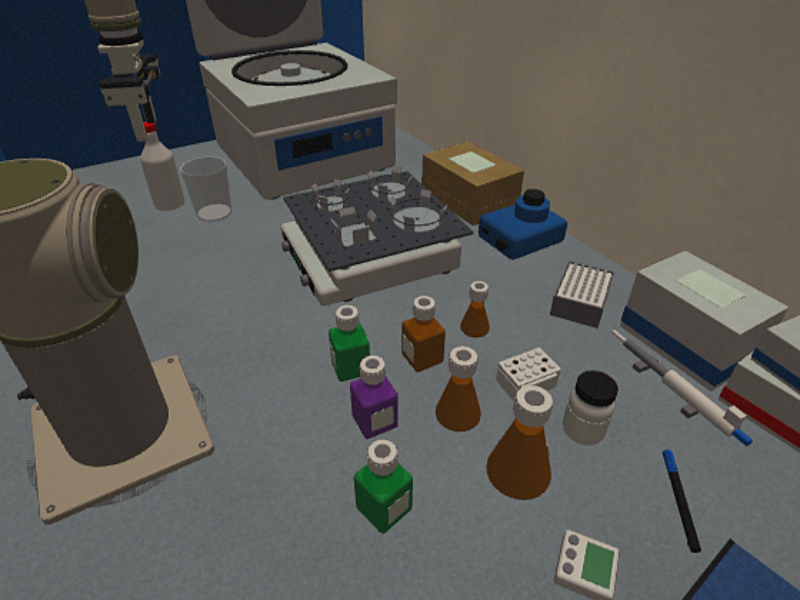

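The scene view (800x600) shows the flask caps at about (215,293) large, (290,298) middle and (372,356) small, the amber bottle cap at (362,304), and the shaker at around (555,330). In the side view the caps are at (533,403), (463,360), (479,291) and (424,307). Next I measure them from the depth.

```bash
cat > m0.py <<'E'
from h import *
import pickle
a,b,c=pickle.load(open('s0.pkl','rb'))
caps=dict(L=((215,293),(533,403),.150,.0215),M=((290,298),(463,360),.124,.019),S=((372,356),(479,291),.096,.015),Q=((362,304),(424,307),.120,.017))
for n,(pa,pb,h,r) in caps.items():
    for s,p in((a,pa),(b,pb)):
        u,v=np.array(p)*.7
        g=ray(s,u,v,h-.01)
        W=s['W'];m=(np.hypot(W[...,0]-g[0],W[...,1]-g[1])<.05)&(abs(W[...,2]-h)<.006)
        sat=s['color'].max(2).astype(int)-s['color'].min(2)
        m&=(sat<60)
        m=m&True
        k=cv2.connectedComponents(m.astype(np.uint8))[0]
        vv,uu=np.nonzero(m)
        (cx,cy),(w,hh),_=cv2.minAreaRect(np.c_[W[m][:,0],W[m][:,1]].astype(np.float32)*1000)
        print(n,'guess',g.round(3),'n',m.sum(),'mean',W[m].mean(0).round(4),'rect',round(cx,1),round(cy,1),round(w,1),round(hh,1))
# shaker: prongs/seat points
for s in(a,b):
    W=s['W']
    br=s['color'].min(2)
    m=(abs(W[...,2]-.104)<.004)&(W[...,0]>.25)&(W[...,0]<.8)&(W[...,1]>0)&(W[...,1]<.45)
    print('plate',W[m].min(0),W[m].max(0),m.sum())
    m2=(m&(br>110)).astype(np.uint8)
    n,l,st,ce=cv2.connectedComponentsWithStats(m2)
    for i in range(1,n):
        if st[i,4]>40:
            (cx,cy),(w,hh),an=cv2.minAreaRect(W[l==i][:,:2].astype(np.float32)*1000);print(st[i],round(cx),round(cy),round(w),round(hh),round(an))
    q=(W[...,2]>.128)&(W[...,2]<.15)&(W[...,0]>.3)&(W[...,0]<.8)&(W[...,1]>-.02)&(W[...,1]<.3)
    n,l,st,ce=cv2.connectedComponentsWithStats(q.astype(np.uint8))
    for i in range(1,n):
        if st[i,4]>8:print('prong',st[i,4],ce[i].round(),W[l==i].mean(0).round(3),W[l==i][:,2].max().round(3))
E
python3 m0.py
```

```text
L guess [ 0.447 -0.349  0.14 ] n 173 mean [ 0.4541 -0.3483  0.1505] rect 451.3 -349.1 42.3 44.1
L guess [ 0.452 -0.35   0.14 ] n 431 mean [ 0.4487 -0.3518  0.1494] rect 449.7 -350.4 41.9 42.1
M guess [ 0.436 -0.225  0.114] n 137 mean [ 0.4426 -0.2274  0.1241] rect 440.9 -226.4 35.6 36.2
M guess [ 0.44  -0.229  0.114] n 245 mean [ 0.4376 -0.2309  0.1232] rect 438.8 -229.3 37.4 36.0
S guess [ 0.572 -0.085  0.086] n 114 mean [ 0.5792 -0.0866  0.0962] rect 577.2 -86.6 30.8 28.8
S guess [ 0.577 -0.09   0.086] n 98 mean [ 0.5754 -0.0894  0.0949] rect 576.5 -88.3 30.0 28.1
Q guess [ 0.459 -0.099  0.11 ] n 110 mean [ 0.4615 -0.1003  0.1201] rect 460.0 -99.5 33.0 31.8
Q guess [ 0.46  -0.102  0.11 ] n 144 mean [ 0.4579 -0.1033  0.1192] rect 459.0 -101.7 33.3 33.0
plate [0.38628235 0.0531315  0.10000021] [0.79998884 0.39602293 0.1079723 ] 7186
[343 205  25  15 208] 470 154 60 64 82
[400 206  17   8  85] 472 291 37 35 0
[403 215  12   5  44] 504 282 29 17 87
[339 233  40  20 541] 588 142 83 76 39
[401 236  32  16 305] 603 271 69 52 80
[349 253  24   6  82] 636 136 51 15 82
[411 252  18   5  65] 
[... 818 characters left out ...]
06 152 63 84 56
[290 155  17   7  53] 600 102 19 53 85
[239 156  16  16 116] 464 161 81 36 43
prong 26 [278. 118.] [0.646 0.292 0.134] 0.139
prong 13 [259. 123.] [0.582 0.295 0.134] 0.14
prong 11 [237. 129.] [0.512 0.298 0.132] 0.139
prong 18 [267. 130.] [0.579 0.239 0.135] 0.14
prong 34 [298. 135.] [0.639 0.171 0.134] 0.139
prong 15 [226. 138.] [0.457 0.258 0.135] 0.141
prong 26 [274. 140.] [0.567 0.178 0.134] 0.14
prong 13 [310. 146.] [0.631 0.099 0.135] 0.141
prong 58 [243. 148.] [0.474 0.187 0.134] 0.141
prong 36 [260. 151.] [0.505 0.147 0.134] 0.141
prong 22 [286. 152.] [0.559 0.105 0.135] 0.14
prong 16 [234. 156.] [0.434 0.154 0.135] 0.141
prong 33 [252. 160.] [0.466 0.116 0.135] 0.141
```

```bash
cat > m1.py <<'E'
from h import *
import pickle
a,b,c=pickle.load(open('s0.pkl','rb'))
P=[]
for s in(a,b):
    W=s['W'];h=cv2.cvtColor(s['color'],cv2.COLOR_RGB2HSV)
    m=(np.hypot(W[...,0]-.46,W[...,1]+.1)<.045)&(W[...,2]>.01)&(W[...,2]<.070);P.append(W[m])
    r=cv2.minAreaRect(W[m][:,:2].astype(np.float32)*1000);print('bottle',m.sum(),r)
    for n,lo,hi in(('green',45,85),('purple',125,160)):
        mm=((h[...,0]>lo)&(h[...,0]<hi)&(h[...,1]>90)&(W[...,2]>.02)&(W[...,2]<.1)&(W[...,0]<.5)&(W[...,0]>.2)).astype(np.uint8)
        k,l,st,ce=cv2.connectedComponentsWithStats(mm)
        for i in range(1,k):
            if st[i,4]>60:
                w=W[l==i];print(n,st[i,4],w.min(0).round(3),w.max(0).round(3))
    m=(W[...,0]>.4)&(W[...,0]<.7)&(W[...,1]<-.15)&(W[...,1]>-.45)&(abs(W[...,2]-.095)<.004)&(s['color'].max(2)<80)
    print('jar',np.nanmean(W[m],0) if m.any() else None)
P=np.vstack(P);print(cv2.minAreaRect(P[:,:2].astype(np.float32)*1000))
# face directions: horizontal line fit per view by normal histogram
for Q in P,:
    best=min(np.arange(-45,45,.5),key=lambda t:(lambda q:sum(np.mean(np.minimum(np.minimum(abs(q[:,i]-np.percentile(q[:,i],1)),abs(q[:,i]-np.percentile(q[:,i],99))),.01)) for i in(0,1)) and np.mean(np.min(np.concatenate([abs(q-np.percentile(q,1,axis=0)),abs(q-np.percentile(q,99,axis=0))],1),1)))(Q[:,:2]@np.array([[np.cos(np.radians(t)),-np.sin(np.radians(t))],[np.sin(np.radians(t)),np.cos(np.radians(t))]])))
    print('yaw',best)
E
python3 m1.py
```

```text
bottle 327 ((462.2518310546875, -100.53943634033203), (54.29750061035156, 51.781185150146484), 88.14655303955078)
green 448 [ 0.241 -0.329  0.02 ] [ 0.305 -0.273  0.095]
green 479 [ 0.323 -0.088  0.02 ] [ 0.38  -0.03   0.094]
purple 492 [ 0.306 -0.201  0.02 ] [ 0.36  -0.147  0.094]
jar [ 0.57913167 -0.34033952  0.0957597 ]
bottle 595 ((446.5914306640625, -114.88356018066406), (36.91703414916992, 70.01121520996094), 45.516658782958984)
green 682 [ 0.317 -0.092  0.02 ] [ 0.376 -0.032  0.093]
green 1072 [ 0.24  -0.335  0.02 ] [ 0.301 -0.282  0.09 ]
green 483 [ 0.411 -0.521  0.02 ] [ 0.464 -0.474  0.026]
purple 752 [ 0.3   -0.205  0.02 ] [ 0.354 -0.149  0.092]
jar [ 0.55379573 -0.34584663  0.09472062]
((459.49371337890625, -101.61753845214844), (56.6309814453125, 57.22476577758789), 88.14655303955078)
yaw -3.5
```

>>> {"method": "carry_out", "body": {"plan": [[0,0,-60,0,0,0,0.65],[-60,-50,-65,0,0,-10,0.65],[-112,-94,-65,0,0,-20.2,0.65],[-160,-135,-65,0,0,-20.2,0.65],[-210,-177,-65,0,0,-20.2,0.65],[-258,-217,-65,0,0,-20.2,0.65],[-306,-258,-65,0,0,-20.2,0.65],[-354,-298,-65,0,0,-20.2,0.65],[-402,-339,-65,0,0,-20.2,0.65],[-450,-379,-65,0,0,-20.2,0.65]], "force": 25}}

```text
t: 1.4
eef_pos: [0.4857, 0.0735, 0.3006]
eef_rot: [0.001, 3.141, 0.0]
contact_force: [0.7, 1.5, -0.1]
grip_width: 0.648
gripper_force: 0.0
```

>>> {"method": "carry_out", "body": {"plan": [[-30,-50,0,0,0,0,0.65],[-60,-100,30,0,0,0,0.65],[-79,-140,70,0,0,0,0.65],[-79,-140,130,0,0,0,0.65],[-79,-140,130,0,0,0,0.65],[-79,-140,130,0,0,0,0.65],[-79,-140,130,0,0,0,0.65],[-79,-140,130,0,0,0,0.65],[-79,-140,130,0,0,0,0.65],[-79,-140,130,0,0,0,0.65]]}}

```text
t: 2.65
eef_pos: [0.5642, -0.0644, 0.1711]
eef_rot: [0.0, 3.141, -0.0]
contact_force: [-1.0, 0.8, -0.3]
grip_width: 0.648
gripper_force: 0.0
```

```bash
cat > cap.py <<'E'
import sys
from h import *
# cap centre from wrist view: cap.py x y h
x,y,h=map(float,sys.argv[1:4])
s=snap('wrist',sys.argv[4] if len(sys.argv)>4 else None);o=status.observe();W=s['W']
m=(np.hypot(W[...,0]-x,W[...,1]-y)<.045)&(abs(W[...,2]-h)<.004)
r=cv2.minAreaRect(W[m][:,:2].astype(np.float32)*1000)
print(m.sum(),r,W[m].mean(0).round(4));print(o['eef_pos'].round(4),o['eef_rot'].round(3),o['joint_positions'].round(2))
E
python3 cap.py .577 -.0875 .096 w1.png
```

```text
1297 ((574.67138671875, -86.24613952636719), (30.407236099243164, 30.33879852294922), 16.249149322509766) [ 0.5736 -0.0859  0.0963]
[ 0.5641 -0.0644  0.1709] [ 0.     3.141 -0.   ] [-0.2   0.08  1.66  0.    1.4  -1.77]
```

View pics/w1.png

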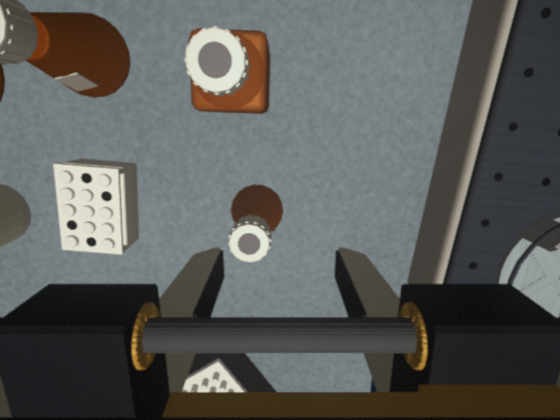

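The wrist view shows the small flask's cap at (249,241), a little ahead of the fingers. The tube rack and the square bottle are well clear of them. I shift across and grip.

>>> {"method": "carry_out", "body": {"plan": [[-12,-22.5,0,0,0,0,0.65],[-12,-22.5,10,0,0,0,0.65],[-12,-22.5,45,0,0,0,0.65],[-12,-22.5,75,0,0,0,0.65],[-12,-22.5,88,0,0,0,0.65],[-12,-22.5,88,0,0,0,0.65],[-12,-22.5,88,0,0,0,0.3],[-12,-22.5,88,0,0,0,0.2],[-12,-22.5,88,0,0,0,0.2],[-12,-22.5,88,0,0,0,0.2]], "force": 25}}

```text
t: 3.95
eef_pos: [0.5765, -0.087, 0.0833]
eef_rot: [0.0, 3.141, -0.0]
contact_force: [0.2, -0.1, 2.4]
grip_width: 0.315
gripper_force: 25.0
```

>>> {"method": "carry_out", "body": {"plan": [[0,0,-40,0,0,0,0.2],[0,0,-90,0,0,0,0.2],[0,0,-135,0,0,0,0.2],[5,20,-165,0,0,0,0.2],[16,65,-170,0,0,0,0.2],[29,115,-170,0,0,0,0.2],[42,165,-170,0,0,0,0.2],[54,215,-170,0,0,0,0.2],[67,265,-170,0,0,0,0.2],[77,305,-170,0,0,0,0.2]]}}

```text
t: 5.2
eef_pos: [0.4983, 0.2198, 0.2527]
eef_rot: [-0.001, 3.142, 0.0]
contact_force: [0.3, -0.5, -1.1]
grip_width: 0.316
gripper_force: 25.0
```

```bash
cat > seat.py <<'E'
from h import *
s=snap('wrist','w2.png');o=status.observe();W=s['W']
print(o['eef_pos'].round(4),o['gripper_force'])
q=(W[...,2]>.126)&(W[...,2]<.15)&(W[...,0]>.4)&(W[...,0]<.7)&(W[...,1]>.08)&(W[...,1]<.33)
n,l,st,ce=cv2.connectedComponentsWithStats(q.astype(np.uint8))
for i in range(1,n):
    if st[i,4]>40:print('prong',st[i,4],ce[i].round(),W[l==i].mean(0).round(4),W[l==i][:,2].max().round(3))
E
python3 seat.py
```

```text
[0.4969 0.2238 0.2527] 25.00064502004534
prong 462 [199. 131.] [0.432  0.1572 0.1362] 0.142
prong 194 [331. 159.] [0.4541 0.2607 0.1364] 0.142
prong 623 [154. 171.] [0.4636 0.1186 0.135 ] 0.142
prong 301 [390. 166.] [0.4592 0.3084 0.1354] 0.142
prong 396 [241. 180.] [0.4706 0.1888 0.1361] 0.142
prong 237 [322. 217.] [0.502  0.256  0.1355] 0.141
prong 559 [196. 217.] [0.5023 0.1497 0.135 ] 0.142
prong 322 [378. 222.] [0.5066 0.3034 0.1347] 0.141
prong 223 [153. 276.] [0.5563 0.1084 0.1359] 0.141
prong 120 [299. 357.] [0.6401 0.2383 0.137 ] 0.141
```

View pics/w2.png

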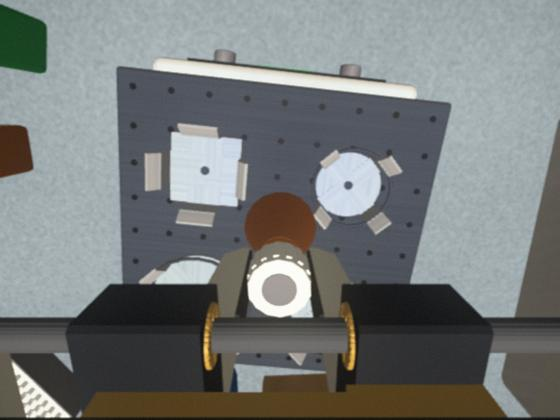

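```bash
python3 - <<'E'
from h import *
s=snap('wrist');o=status.observe();W=s['W'];e=o['eef_pos'];print(e.round(4),o['eef_rot'].round(3))
sat=s['color'].max(2).astype(int)-s['color'].min(2)
m=(np.hypot(W[...,0]-e[0],W[...,1]-e[1])<.03)&(abs(W[...,2]-e[2]-.014)<.006)&(s['color'].min(2)>100)
vv,uu=np.nonzero(m);print(m.sum(),uu.mean(),vv.mean(),W[m].mean(0),cv2.minAreaRect(W[m][:,:2].astype(np.float32)*1000))
g=s['color'].min(2)
m=(np.abs(W[...,2]-.104)<.004)&(g>140)
n,l,st,ce=cv2.connectedComponentsWithStats(m.astype(np.uint8))
for i in range(1,n):
    if st[i,4]>500: print(st[i],W[l==i].mean(0).round(4),cv2.minAreaRect(W[l==i][:,:2].astype(np.float32)*1000))
for S in('scene','side'):
    s=snap(S);W=s['W'];e=status.observe()['eef_pos']
    for z0,z1 in((.19,.2),(.175,.185)):
        m=(np.hypot(W[...,0]-e[0],W[...,1]-e[1])<.04)&(W[...,2]>.16)&(W[...,2]<.23)&((s['color'][...,0].astype(int)-s['color'][...,2])>40)
    print(S,m.sum(),np.nanmin(W[m],0),np.nanmax(W[m],0),e)
E
```

```text
[0.4977 0.2215 0.2526] [ 6.000e-03 -3.141e+00 -2.000e-03]
3181 278.89720213769255 284.7670543854134 [0.49353383 0.22353276 0.26571175] ((490.72412109375, 219.0711212158203), (42.16651916503906, 30.866107940673828), 47.716033935546875)
[ 165  132   72   76 4478] [0.4672 0.152  0.1048] ((467.8129577636719, 152.329345703125), (63.75947952270508, 64.05023956298828), 83.72586822509766)
[ 311  154   65   64 3091] [0.4811 0.2829 0.1046] ((481.8728332519531, 283.16351318359375), (56.71122360229492, 58.90846633911133), 38.59593963623047)
[ 151  262   64   22 1076] [0.5685 0.1318 0.1046] ((567.6536865234375, 128.14743041992188), (24.06833267211914, 65.0181655883789), 0.562341570854187)
scene 308 [0.49621465 0.19741511 0.17433691] [0.52650822 0.24215901 0.22981531] [0.49838689 0.21962232 0.25252693]
side 314 [0.47411169 0.19204264 0.17124107] [0.51941607 0.22747976 0.22983653] [0.49881156 0.21844541 0.25250436]
```

>>> {"method": "carry_out", "body": {"plan": [[4,25,0,0,0,0,0.2],[10,50,0,0,0,0,0.2],[14.5,61.5,0,0,0,0,0.2],[14.5,61.5,0,0,0,0,0.2],[14.5,61.5,0,0,0,0,0.2],[14.5,61.5,0,0,0,0,0.2],[14.5,61.5,5,0,0,0,0.2],[14.5,61.5,10,0,0,0,0.2],[14.5,61.5,10,0,0,0,0.2],[14.5,61.5,10,0,0,0,0.2]]}}

```text
t: 6.65
eef_pos: [0.4846, 0.2795, 0.2426]
eef_rot: [-0.0, -3.141, 0.0]
contact_force: [-0.1, -0.1, -0.1]
grip_width: 0.319
gripper_force: 25.0
```

```bash
python3 - <<'E'
from h import *
for i in range(3): print(status.observe()['eef_pos'].round(4),status.observe()['t'])
s=snap('side');s=snap('scene')
cv2.imwrite('pics/p1.png',cv2.resize(s['color'][180:280,300:460,::-1],None,fx=5,fy=5))
print(status.observe()['eef_pos'])
E
```

```text
[0.4846 0.2795 0.2426] 6.65
[0.4846 0.2795 0.2426] 6.65
[0.4846 0.2795 0.2426] 6.65
[0.48471217 0.27958062 0.24282354]
```

View pics/p1.png

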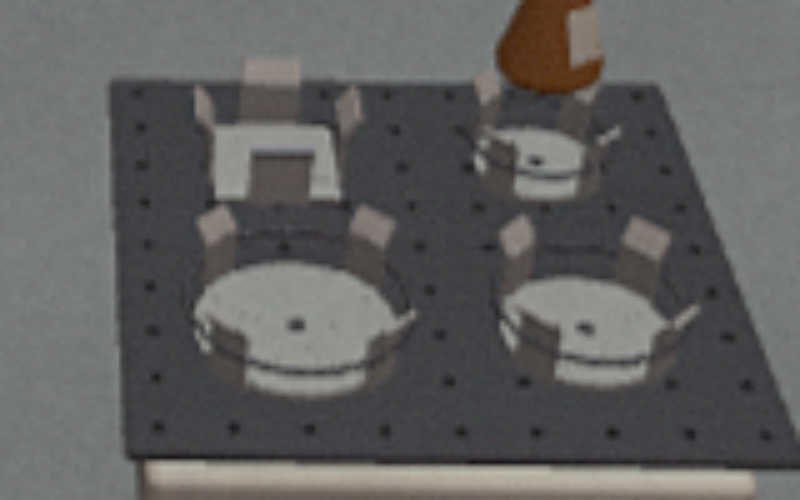

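The crop shows the small flask hanging just above the small clamp, with its base at about (550,85) and the disc at (535,160). I descend in steps.

>>> {"method": "carry_out", "body": {"plan": [[0,0,12,0,0,0,0.2],[0,0,24,0,0,0,0.2],[0,0,34,0,0,0,0.2],[0,0,42,0,0,0,0.2],[0,0,48,0,0,0,0.2],[0,0,51,0,0,0,0.2],[0,0,53,0,0,0,0.2],[0,0,54.5,0,0,0,0.2],[0,0,55.5,0,0,0,0.2],[0,0,55.5,0,0,0,0.2]]}}

```text
t: 8.0
eef_pos: [0.4847, 0.2796, 0.1873]
eef_rot: [0.0, 3.141, 0.0]
contact_force: [0.3, -0.5, -0.4]
grip_width: 0.32
gripper_force: 25.0
```

>>> {"method": "carry_out", "body": {"plan": [[0,0,0.8,0,0,0,0.2],[0,0,0.8,0,0,0,0.2],[0,0,0.8,0,0,0,0.6],[0,0,0.8,0,0,0,0.6],[0,0,0.8,0,0,0,0.6],[0,0,-20,0,0,0,0.6],[0,0,-60,0,0,0,0.65],[0,0,-90,0,0,0,0.65],[0,-30,-105,0,0,0,0.65],[4,-80,-105,0,0,0,0.65]]}}

```text
t: 9.25
eef_pos: [0.4812, 0.1998, 0.2938]
eef_rot: [-0.003, 3.139, 0.002]
contact_force: [0.7, -0.1, 1.2]
grip_width: 0.652
gripper_force: 0.0
```

```bash
cat > chk.py <<'E'
from h import *
import sys
x,y,h=map(float,sys.argv[1:4])  # seat xy, vessel height
for S in('scene','side'):
    s=snap(S);W=s['W'];m=(np.hypot(W[...,0]-x,W[...,1]-y)<.04)&(W[...,2]>.104+h-.012)&(s['color'].min(2)>60)
    t=m&(W[...,2]>.104+h-.006)&(W[...,2]<.104+h+.03)
    if t.any():print(S,t.sum(),cv2.minAreaRect(W[t][:,:2].astype(np.float32)*1000)[:2],'top z',np.percentile(W[t][:,2],[10,50,90]).round(4))
E
python3 chk.py .484 .280 .096
```

```text
scene 96 ((486.4019775390625, 279.11566162109375), (31.054550170898438, 28.509981155395508)) top z [0.1958 0.2007 0.2027]
side 59 ((485.1904602050781, 277.93212890625), (27.652786254882812, 28.624801635742188)) top z [0.1949 0.1991 0.2004]
```

>>> {"method": "carry_out", "body": {"plan": [[5,-60,0,0,0,0,0.65],[11,-120,0,0,0,0,0.65],[17,-180,0,0,0,0,0.65],[23,-240,0,0,0,0,0.65],[29,-300,0,0,0,0,0.65],[35,-360,10,0,0,0,0.65],[41,-415,40,0,0,0,0.65],[41,-427,80,0,0,0,0.65],[41,-427,100,0,0,0,0.65],[41,-427,100,0,0,0,0.65]]}}

```text
t: 10.6
eef_pos: [0.4385, -0.2266, 0.1899]
eef_rot: [-0.001, -3.138, -0.004]
contact_force: [-0.1, -0.2, -0.8]
grip_width: 0.651
gripper_force: 0.0
```

```bash
python3 cap.py .44 -.228 .124
```

```text
2279 ((436.443603515625, -227.60797119140625), (37.363746643066406, 38.425697326660156), 26.826351165771484) [ 0.4358 -0.2276  0.1244]
[ 0.4393 -0.227   0.1917] [-0.00e+00 -3.14e+00 -2.00e-03] [-0.58 -0.13  1.83  0.    1.44 -2.15]
```

>>> {"method": "carry_out", "body": {"plan": [[0,-1.2,10,0,0,0,0.65],[0,-1.2,35,0,0,0,0.65],[0,-1.2,62,0,0,0,0.65],[0,-1.2,78,0,0,0,0.65],[0,-1.2,83,0,0,0,0.65],[0,-1.2,83,0,0,0,0.65],[0,-1.2,83,0,0,0,0.4],[0,-1.2,83,0,0,0,0.25],[0,-1.2,83,0,0,0,0.25],[0,-1.2,83,0,0,0,0.25]], "force": 30}}

```text
t: 11.9
eef_pos: [0.4399, -0.2289, 0.1097]
eef_rot: [0.0, 3.141, -0.001]
contact_force: [-0.3, 1.4, 2.6]
grip_width: 0.405
gripper_force: 30.0
```

>>> {"method": "carry_out", "body": {"plan": [[0,0,-40,0,0,0,0.25],[0,0,-90,0,0,0,0.25],[0,0,-140,0,0,0,0.25],[-8,25,-168,0,0,0,0.25],[-23,67,-170,0,0,0,0.25],[-39,112,-170,0,0,0,0.25],[-55,158,-170,0,0,0,0.25],[-71,204,-170,0,0,0,0.25],[-87,250,-170,0,0,0,0.25],[-103,296,-170,0,0,0,0.25]]}}

```text
t: 13.15
eef_pos: [0.5427, 0.0688, 0.2787]
eef_rot: [-0.0, -3.141, 0.0]
contact_force: [0.5, -0.4, -1.0]
grip_width: 0.403
gripper_force: 30.0
```

```bash
python3 seat.py
```

```text
[0.5436 0.0741 0.2784] 29.99928111254121
prong 545 [386.  74.] [0.4322 0.1562 0.1356] 0.142
prong 177 [508. 103.] [0.4547 0.2594 0.136 ] 0.142
prong 349 [337. 114.] [0.4635 0.1173 0.1364] 0.142
prong 150 [555. 109.] [0.4597 0.3044 0.1303] 0.135
prong 614 [419. 123.] [0.4707 0.1878 0.1348] 0.141
prong 1797 [520. 143.] [0.4873 0.275  0.1371] 0.15
prong 151 [492. 160.] [0.5017 0.2547 0.136 ] 0.141
prong 425 [371. 160.] [0.5026 0.1491 0.1356] 0.142
prong 61 [327. 216.] [0.5533 0.1123 0.1358] 0.141
prong 245 [398. 227.] [0.5638 0.1788 0.1356] 0.141
prong 116 [463. 240.] [0.5767 0.2415 0.1351] 0.141
prong 317 [525. 246.] [0.5831 0.3006 0.1346] 0.142
prong 382 [506. 301.] [0.6418 0.2949 0.134 ] 0.141
```

>>> {"method": "carry_out", "body": {"plan": [[-15,45,0,0,0,0,0.25],[-30,90,0,0,0,0,0.25],[-45,133,0,0,0,0,0.25],[-58,170,0,0,0,0,0.25],[-66,192,0,0,0,0,0.25],[-68.5,199,0,0,0,0,0.25],[-68.5,199,0,0,0,0,0.25],[-68.5,199,0,0,0,0,0.25],[-68.5,199,0,0,0,0,0.25],[-68.5,199,5,0,0,0,0.25]]}}

```text
t: 14.45
eef_pos: [0.6115, 0.2658, 0.2748]
eef_rot: [0.001, 3.14, 0.001]
contact_force: [0.3, 0.4, -2.4]
grip_width: 0.401
gripper_force: 30.0
```

.2748 → .2137 is 61 mm down.

>>> {"method": "carry_out", "body": {"plan": [[0,0,14,0,0,0,0.25],[0,0,27,0,0,0,0.25],[0,0,38,0,0,0,0.25],[0,0,47,0,0,0,0.25],[0,0,53,0,0,0,0.25],[0,0,57,0,0,0,0.25],[0,0,59,0,0,0,0.25],[0,0,60.5,0,0,0,0.25],[0,0,61.5,0,0,0,0.25],[0,0,61.5,0,0,0,0.25]]}}

```text
t: 15.7
eef_pos: [0.6115, 0.2665, 0.2137]
eef_rot: [0.0, 3.14, 0.001]
contact_force: [-1.0, 0.1, 4.0]
grip_width: 0.401
gripper_force: 30.0
```

>>> {"method": "carry_out", "body": {"plan": [[0,0,0,0,0,0,0.65],[0,0,0,0,0,0,0.65],[0,0,0,0,0,0,0.65],[0,0,-20,0,0,0,0.65],[0,0,-60,0,0,0,0.65],[5,-20,-85,0,0,0,0.65],[25,-65,-85,0,0,0,0.65],[47,-115,-85,0,0,0,0.65],[69,-165,-85,0,0,0,0.65],[90,-215,-85,0,0,0,0.65]]}}

```text
t: 16.95
eef_pos: [0.5206, 0.0499, 0.2996]
eef_rot: [-0.0, 3.139, -0.0]
contact_force: [0.5, 0.3, 0.4]
grip_width: 0.65
gripper_force: 0.0
```

```bash
python3 chk.py .6115 .266 .124;python3 chk.py .484 .280 .096
```

```text
scene 189 ((610.802734375, 266.227294921875), (36.84912872314453, 36.94871139526367)) top z [0.2239 0.2288 0.2303]
side 42 ((602.3302612304688, 268.76995849609375), (34.733612060546875, 19.680395126342773)) top z [0.2236 0.2275 0.2289]
scene 95 ((485.3104248046875, 278.9259338378906), (29.1840877532959, 30.508453369140625)) top z [0.1961 0.2001 0.2021]
side 59 ((483.7420959472656, 278.6973876953125), (26.375139236450195, 28.27610969543457)) top z [0.1951 0.1993 0.2008]
```

>>> {"method": "carry_out", "body": {"plan": [[20,-50,0,0,0,0,0.65],[40,-100,10,0,0,0,0.65],[58,-140,45,0,0,0,0.65],[62,-152,85,0,0,0,0.65],[62,-152,95,0,0,0,0.65],[62,-152,95,0,0,0,0.65],[62,-152,95,0,0,0,0.65],[62,-152,95,0,0,0,0.65],[62,-152,95,0,0,0,0.65],[62,-152,95,0,0,0,0.65]]}}

```text
t: 18.4
eef_pos: [0.4592, -0.1006, 0.203]
eef_rot: [0.0, 3.141, -0.0]
contact_force: [0.8, 0.2, 0.2]
grip_width: 0.649
gripper_force: 0.0
```

```bash
python3 cap.py .46 -.1006 .120 w3.png; python3 - <<'E'
from h import *
s=snap('wrist');W=s['W'];h=cv2.cvtColor(s['color'],cv2.COLOR_RGB2HSV)
m=(np.hypot(W[...,0]-.46,W[...,1]+.1)<.05)&(W[...,2]>.065)&(W[...,2]<.078)&(h[...,1]>100)
print(m.sum(),cv2.minAreaRect(W[m][:,:2].astype(np.float32)*1000))
E
```

```text
1614 ((456.2331237792969, -100.02313995361328), (33.643192291259766, 34.99192810058594), 14.75576114654541) [ 0.4557 -0.1     0.1204]
[ 0.4592 -0.1007  0.2028] [ 0.     3.141 -0.   ] [-0.32 -0.21  1.88  0.    1.47 -1.9 ]
1481 ((455.6243591308594, -100.21051025390625), (52.611820220947266, 52.20975875854492), 88.7031021118164)
```

View pics/w3.png

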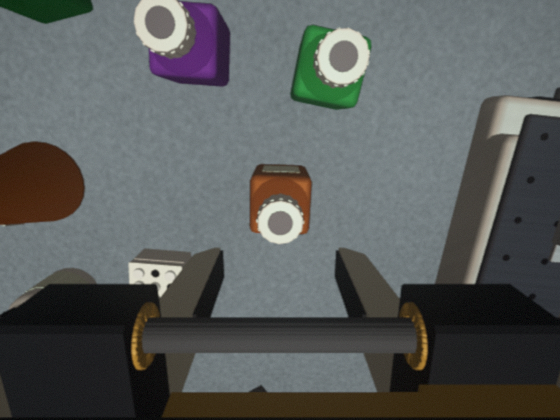

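The wrist view shows the amber bottle's cap at (280,221), centred between the fingers, and its sides nearly square to the tool (about -1.5 deg). I grip it.

>>> {"method": "carry_out", "body": {"plan": [[0,0,20,0,0,0,0.65],[0,0,50,0,0,0,0.65],[0,0,78,0,0,0,0.65],[0,0,92,0,0,0,0.65],[0,0,97,0,0,0,0.65],[0,0,97,0,0,0,0.65],[0,0,97,0,0,0,0.4],[0,0,97,0,0,0,0.22],[0,0,97,0,0,0,0.22],[0,0,97,0,0,0,0.22]], "force": 35}}

```text
t: 19.75
eef_pos: [0.4594, -0.1006, 0.1061]
eef_rot: [0.0, 3.141, 0.0]
contact_force: [0.6, 0.5, 2.2]
grip_width: 0.355
gripper_force: 35.0
```

>>> {"method": "carry_out", "body": {"plan": [[0,0,-45,0,0,0,0.22],[0,0,-95,0,0,0,0.22],[0,5,-145,0,0,1,0.22],[-2,40,-168,0,0,2,0.22],[-4,85,-168,0,0,3,0.22],[-6,130,-168,0,0,4.3,0.22],[-8,175,-168,0,0,4.3,0.22],[-10,215,-168,0,0,4.3,0.22],[-11,242,-168,0,0,4.3,0.22],[-11,252,-168,0,0,4.3,0.22]]}}

```text
t: 21.0
eef_pos: [0.4697, 0.1525, 0.2731]
eef_rot: [-0.115, -3.139, 0.0]
contact_force: [-0.7, -0.9, -1.2]
grip_width: 0.356
gripper_force: 35.0
```

>>> {"method": "carry_out", "body": {"plan": [[0,0,0,0,0,0,0.22],[0,0,0,0,0,0,0.22],[0,0,0,0,0,0,0.22],[0,0,0,0,0,0,0.22],[0,0,4,0,0,0,0.22],[0,0,8,0,0,0,0.22],[0,0,10,0,0,0,0.22],[0,0,10,0,0,0,0.22],[0,0,10,0,0,0,0.22],[0,0,10,0,0,0,0.22]]}}

```text
t: 22.25
eef_pos: [0.4702, 0.1513, 0.2638]
eef_rot: [0.118, 3.139, 0.0]
contact_force: [-0.8, 0.2, -0.3]
grip_width: 0.356
gripper_force: 35.0
```

```bash
python3 - <<'E'
from h import *
s=snap('wrist');W=s['W'];o=status.observe();e=o['eef_pos'];print(e,o['eef_rot'])
s2=snap('scene')
for q in s2,snap('side'):
    W=q['W'];m=(np.hypot(W[...,0]-e[0],W[...,1]-e[1])<.045)&(W[...,2]>.165)&(W[...,2]<.215)
    print(m.sum(),cv2.minAreaRect(W[m][:,:2].astype(np.float32)*1000))
cv2.imwrite('pics/p2.png',cv2.resize(s2['color'][160:280,300:460,::-1],None,fx=5,fy=5))
E
```

```text
[0.47020007 0.15133802 0.26380847] [1.18200669e-01 3.13908550e+00 5.45309136e-05]
431 ((483.0704040527344, 139.67904663085938), (70.0960922241211, 37.22632598876953), 46.80567169189453)
458 ((456.7749938964844, 137.36846923828125), (37.58531188964844, 69.6134262084961), 43.35102844238281)
```

View pics/p2.png

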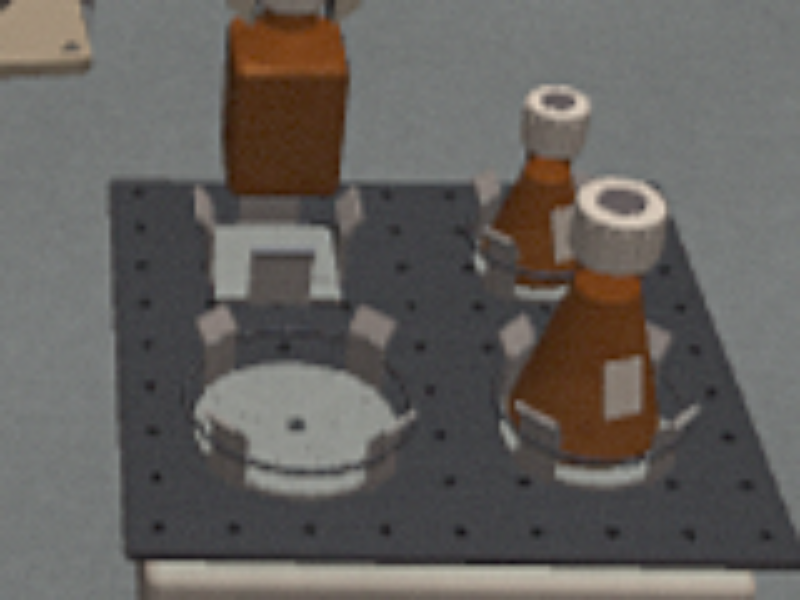

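The crop shows the bottle centred and parallel above the square holder, with its base at about (283,190). The small and middle flasks are seated in their clamps. I lower the bottle.

>>> {"method": "carry_out", "body": {"plan": [[0,0,12,0,0,0,0.22],[0,0,24,0,0,0,0.22],[0,0,34,0,0,0,0.22],[0,0,42,0,0,0,0.22],[0,0,47,0,0,0,0.22],[0,0,50,0,0,0,0.22],[0,0,52,0,0,0,0.22],[0,0,53.2,0,0,0,0.22],[0,0,54.2,0,0,0,0.22],[0,0,54.2,0,0,0,0.22]]}}

```text
t: 23.65
eef_pos: [0.4704, 0.1514, 0.21]
eef_rot: [0.118, 3.138, 0.0]
contact_force: [-0.6, 0.6, 1.6]
grip_width: 0.357
gripper_force: 35.0
```

>>> {"method": "carry_out", "body": {"plan": [[0,0,0.3,0,0,0,0.65],[0,0,0.3,0,0,0,0.65],[0,0,0.3,0,0,0,0.65],[0,0,-20,0,0,0,0.65],[0,0,-60,0,0,0,0.65],[0,-20,-95,0,0,0,0.65],[-2,-70,-95,0,0,-4.3,0.7],[-4,-125,-95,0,0,-4.3,0.7],[-6,-180,-95,0,0,-4.3,0.7],[-8,-235,-95,0,0,-4.3,0.7]]}}

```text
t: 24.9
eef_pos: [0.4601, -0.0853, 0.3046]
eef_rot: [0.0, 3.141, -0.0]
contact_force: [1.1, 0.9, 0.7]
grip_width: 0.7
gripper_force: 0.0
```

```bash
python3 chk.py .470 .1515 .120
```

```text
scene 118 ((469.49029541015625, 151.7637176513672), (32.82429885864258, 32.862571716308594)) top z [0.2203 0.2249 0.2263]
side 88 ((470.26416015625, 149.8402862548828), (33.13898468017578, 33.246368408203125)) top z [0.2191 0.223  0.2243]
```

Bottle home. Now the large flask, at (.4505,-.350).

>>> {"method": "carry_out", "body": {"plan": [[2,-60,0,0,0,0,0.7],[4,-120,0,0,0,0,0.7],[6,-180,0,0,0,0,0.7],[9,-235,10,0,0,0,0.7],[9.5,-263,40,0,0,0,0.7],[9.5,-263,75,0,0,0,0.7],[9.5,-263,80,0,0,0,0.7],[9.5,-263,80,0,0,0,0.7],[9.5,-263,80,0,0,0,0.7],[9.5,-263,80,0,0,0,0.7]]}}

```text
t: 26.25
eef_pos: [0.4517, -0.3468, 0.2262]
eef_rot: [-0.001, 3.14, -0.003]
contact_force: [0.2, 0.1, 0.1]
grip_width: 0.697
gripper_force: 0.0
```

```bash
python3 cap.py .45 -.35 .150
```

```text
2680 ((447.8197937011719, -349.48095703125), (42.882564544677734, 42.74681091308594), 79.60281372070312) [ 0.4472 -0.3493  0.1505]
[ 0.4515 -0.3468  0.2259] [-0.00e+00  3.14e+00 -2.00e-03] [-0.75  0.05  1.59  0.    1.5  -2.32]
```

>>> {"method": "carry_out", "body": {"plan": [[1,-3,10,0,0,0,0.7],[1,-3,40,0,0,0,0.7],[1,-3,70,0,0,0,0.7],[1,-3,87,0,0,0,0.7],[1,-3,92,0,0,0,0.7],[1,-3,92,0,0,0,0.7],[1,-3,92,0,0,0,0.5],[1,-3,92,0,0,0,0.3],[1,-3,92,0,0,0,0.3],[1,-3,92,0,0,0,0.3]], "force": 40}}

```text
t: 27.55
eef_pos: [0.4503, -0.3498, 0.1332]
eef_rot: [0.0, 3.141, -0.001]
contact_force: [0.1, 1.6, 4.3]
grip_width: 0.452
gripper_force: 40.0
```

>>> {"method": "carry_out", "body": {"plan": [[0,0,-40,0,0,0,0.3],[0,0,-85,0,0,0,0.3],[-3,10,-130,0,0,0,0.3],[-15,45,-165,0,0,0,0.3],[-33,88,-168,0,0,0,0.3],[-51,130,-168,0,0,0,0.3],[-69,173,-168,0,0,0,0.3],[-87,216,-168,0,0,0,0.3],[-105,259,-168,0,0,0,0.3],[-123,302,-168,0,0,0,0.3]]}}

```text
t: 28.8
eef_pos: [0.5729, -0.0462, 0.2993]
eef_rot: [-0.0, -3.14, -0.0]
contact_force: [0.5, 0.1, -4.6]
grip_width: 0.456
gripper_force: 40.0
```

>>> {"method": "carry_out", "body": {"plan": [[-10,45,0,0,0,0,0.3],[-18,88,0,0,0,0,0.3],[-23,128,0,0,0,0,0.3],[-25.5,160,0,0,0,0,0.3],[-25.5,179,0,0,0,0,0.3],[-25.5,186,0,0,0,0,0.3],[-25.5,186,0,0,0,0,0.3],[-25.5,186,0,0,0,0,0.3],[-25.5,186,0,0,0,0,0.3],[-25.5,186,0,0,0,0,0.3]]}}

```text
t: 30.05
eef_pos: [0.5986, 0.1378, 0.3005]
eef_rot: [0.002, 3.141, -0.0]
contact_force: [0.1, -0.8, -4.4]
grip_width: 0.455
gripper_force: 40.0
```

```bash
python3 - <<'E'
from h import *
s2=snap('scene');print(status.observe()['eef_pos'])
cv2.imwrite('pics/p3.png',cv2.resize(s2['color'][160:280,300:460,::-1],None,fx=5,fy=5))
E
```

```text
[0.59854272 0.13789232 0.30053631]
```

View pics/p3.png

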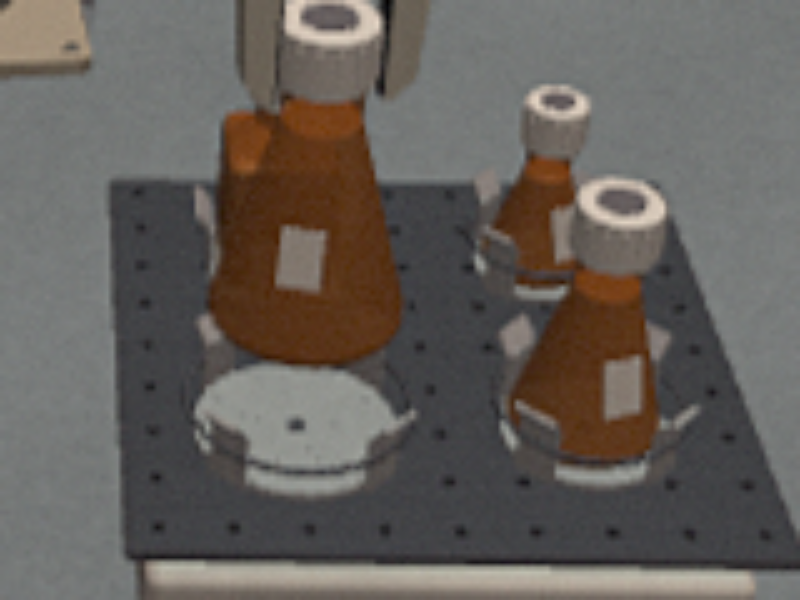

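The crop shows the large flask hanging over the large clamp, base at about (305,330) above the disc at (297,420). I lower it.

>>> {"method": "carry_out", "body": {"plan": [[-0.5,0.5,14,0,0,0,0.3],[-0.5,0.5,27,0,0,0,0.3],[-0.5,0.5,39,0,0,0,0.3],[-0.5,0.5,48,0,0,0,0.3],[-0.5,0.5,55,0,0,0,0.3],[-0.5,0.5,59,0,0,0,0.3],[-0.5,0.5,61.5,0,0,0,0.3],[-0.5,0.5,63,0,0,0,0.3],[-0.5,0.5,63.5,0,0,0,0.3],[-0.5,0.5,63.5,0,0,0,0.3]]}}

```text
t: 31.35
eef_pos: [0.5991, 0.1389, 0.2373]
eef_rot: [0.0, 3.141, 0.0]
contact_force: [-0.7, 1.3, -3.6]
grip_width: 0.457
gripper_force: 40.0
```

>>> {"method": "carry_out", "body": {"plan": [[0,0,0.4,0,0,0,0.3],[0,0,0.8,0,0,0,0.3],[0,0,1,0,0,0,0.3],[0,0,1,0,0,0,0.3],[0,0,1,0,0,0,0.3],[0,0,1,0,0,0,0.3],[0,0,1,0,0,0,0.3],[0,0,1,0,0,0,0.3],[0,0,1,0,0,0,0.3],[0,0,1,0,0,0,0.3]]}}

```text
t: 32.6
eef_pos: [0.5994, 0.139, 0.2372]
eef_rot: [0.0, 3.14, 0.0]
contact_force: [-2.1, 1.5, 5.4]
grip_width: 0.452
gripper_force: 40.0
```

Seated. I release and retreat upward, then away.

>>> {"method": "carry_out", "body": {"plan": [[0,0,0,0,0,0,0.7],[0,0,0,0,0,0,0.7],[0,0,0,0,0,0,0.7],[0,0,0,0,0,0,0.7],[0,0,-20,0,0,0,0.7],[0,0,-55,0,0,0,0.7],[0,0,-85,0,0,0,0.7],[5,-50,-95,0,0,0,0.7],[10,-110,-95,0,0,0,0.7],[20,-170,-95,0,0,0,0.7]]}}

```text
t: 33.85
eef_pos: [0.579, -0.0326, 0.3331]
eef_rot: [-0.001, 3.139, -0.001]
contact_force: [0.9, -0.9, 0.4]
grip_width: 0.698
gripper_force: 0.0
```

```bash
for a in ".599 .1385 .150" ".470 .1515 .120" ".6115 .266 .124" ".485 .2795 .096"; do python3 chk.py $a; done; python3 - <<'E'
from h import *
s=snap('scene')
cv2.imwrite('pics/p4.png',cv2.resize(s['color'][:,:,::-1],(800,600)))
s=snap('side')
cv2.imwrite('pics/p5.png',cv2.resize(s['color'][60:230,180:380,::-1],(800,600)))
E
```

```text
scene 229 ((600.2423706054688, 138.58258056640625), (41.359649658203125, 43.60920715332031)) top z [0.2501 0.2549 0.2564]
side 116 ((597.4044799804688, 134.0449676513672), (37.32339859008789, 40.81245422363281)) top z [0.2503 0.2536 0.2547]
scene 117 ((469.76824951171875, 151.03335571289062), (35.542442321777344, 32.3255615234375)) top z [0.2203 0.2245 0.2264]
side 85 ((468.5879211425781, 149.54811096191406), (32.52000427246094, 32.324249267578125)) top z [0.2201 0.223  0.2242]
scene 185 ((609.9832763671875, 267.189208984375), (36.87623596191406, 38.525238037109375)) top z [0.2245 0.2286 0.2302]
side 73 ((608.832763671875, 262.98883056640625), (32.333587646484375, 36.73310089111328)) top z [0.2233 0.2271 0.2285]
scene 100 ((486.6112060546875, 279.148193359375), (30.441587448120117, 28.33423614501953)) top z [0.1953 0.2004 0.2021]
side 56 ((484.7321472167969, 278.87615966796875), (30.91948127746582, 28.319705963134766)) top z [0.1958 0.1989 0.2006]
```

View pics/p4.png

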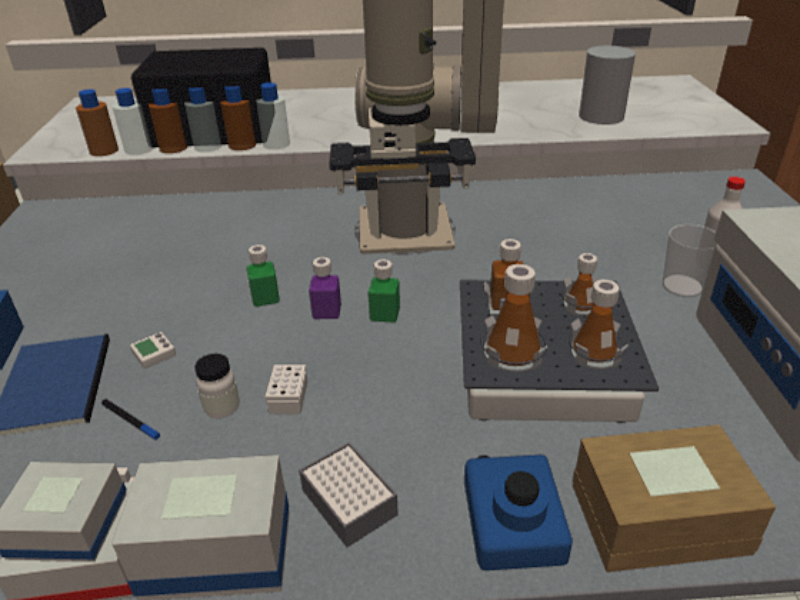

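View pics/p5.png

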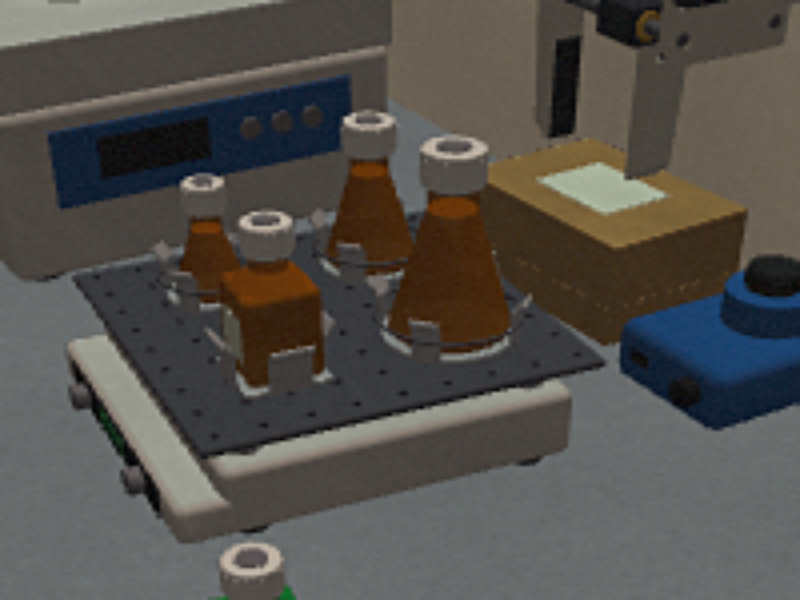

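Both views show all four vessels level in their holders: large (515,320), middle (598,325), small (585,285) and bottle (507,275) in the scene view. The jar and the rack are where they were, and the gripper is clear of everything. I hand the job in.

```bash
python3 -c "
from bench import robot
print(robot.job_done())"
```

```text
the job is handed in; nothing more can be done
None
```

All three amber flasks and the square amber bottle stand level and fully home in their own holders, the jar and tube rack were not moved, and the job was handed in at about 34 s (limit 115 s).

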